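# Lay two culture tubes in the slant rack

## Robot

A 6-joint arm with a two-finger parallel gripper is mounted at the origin on the work surface. World frame = base frame: x ahead of the robot, y to its left, z up, the work surface at z = 0. Lengths are in m, angles in rad, forces in N, time in s.
With the tool pointing down it reaches from about 0.3 to 0.825 m from the base axis. Payload 5.4 kg.
Tool frame: the origin (TCP) lies at the very end of the fingers, on their centre line; the grasp point (between the pads) lies 19 mm behind it; x points along the fingers, y is the direction in which the jaws open and shut, and the axes are right-handed (so a half turn about x gives the same grasp; the last joint's range is limited). The gripper opens to 92 mm and grips with 3 to 60 N. Pads are 20 mm wide; open, the fingers measure 128 mm over their backs; the gripper's body (75 mm by 189 mm) begins 69 mm behind the grasp point.
Start: joints at [-1.448, 0.158, 1.597, -0, 1.386, -0.21], TCP at [0.188, -0.543, 0.215] pointing down, gripper open.
Joint ranges: [-2.91, 2.91], [-0.94, 2.29], [0.18, 2.7], [-1.29, 4.43], [0.17, 2.64], [-3, 3]. Speed limits (rad/s): [2.57, 2.57, 3.14, 3.14, 3.14, 3.14].

## Interface

Orientations are given as a unit quaternion [x, y, z, w].
In Python, from station import env gives the robot as it stands.
- The arm moves only by the tool play_rows, never from a script. Its argument "rows" is a list that holds one entry, the list of rows, each a list of 7 numbers: the opening in per cent of the stroke, from 0 (shut) to 100 (fully open), then the shift along the tool's x, y, z in cm, then the turn, a rotation vector about the tool's x, y, z in rad. In form: [[[grip, tx, ty, tz, rx, ry, rz], ...]]. A call has 1 to 5 rows; each row is the pose to reach, as a shift and turn from the pose commanded when the call began, along the tool's axes at that moment; what a row does not reach only later rows make up. A row lasts 1/12 s, in which the tool goes at most 41.7 mm and 7.16 degrees, less where a joint would pass 70% of its speed; a pose out of reach is approached as far as the arm can. A call with a gripper value outside its range is refused whole. The fingers move at their own pace and stop on an object; the grip force is fixed at half the most. Time passes only in rows, so rows that repeat a pose let the fingers close. It gives the time, the measured TCP pose, the force and the opening at its end, in the units of the state.
- env.state(): the state, without advancing time (a new reading comes with each control period).
- env.camera(name): name is "scene" or "top" or "wrist"; returns the picture (384x512x3 uint8, red, green, blue); there is no depth.
- env.camera_info(name): a dict with "fx", "fy", "cx", "cy" (pixels), "cam_to_world" (4x4, takes a point from camera to world coordinates); the wrist camera has in their place "mount" (4x4, takes a point from camera to tool coordinates, whose origin is the TCP and whose axes are the tool frame's). Camera axes: x right, y up, looking along -z (the intrinsics and any distortion apply to the point x, -y, -z); pixel columns grow to the right and rows downward; lengths in m; the calibration is good to about 2 mm. A picture is of the moment at which its call begins: read the wrist's pose just before it. camera_info takes no time and is no camera call.
- env.job_done(): hands the job in, once; it reports no verdict.
Trained networks look in the newest picture that a camera, given by its name, has taken for a name from the list of things; names that differ only in an ending like _2 or _b are one class to them, and where a whole thing is asked for, a point or a joint stands for the part that bears it (a point fixed in the world has none). Each returns a list of dicts, best first, with "p" (0 to 1); they miss things now and then, are a little off and sometimes report something else, mostly with a low value. They report only what shows in the picture. A call takes as long as a camera call.
- env.spot_in(query, camera): "centre" ([x, y, z] in m, in world coordinates, good to about 4 mm: the middle of the surface that is visible of it).
- env.mark_of(query, camera): "centre" ([x, y, z] in m, in world coordinates, good to about 4 mm: a listed point, or the origin of a listed thing).
The state is a dict: "time_s": time; "joints": joint angles; "qd": joint speeds; "joint_torque": joint torques, N m; "tcp_pos": TCP position; "tcp_rot": TCP orientation; "contact_force": force on the tool from outside, world axes, zero at the start; "torque": the same for the moment, N m; "opening": finger opening in m.
Only numpy, scipy, OpenCV 4.12 (cv2) and the standard library are available. Lean on these libraries where they do the work, as an engineer would, in place of code of your own. Each camera call takes 0.05 s, during which the arm holds its last target. There are 200 camera calls.

## Task

Lay two of the three long capped tubes in the slant rack, each in a lane of its own, cap end uphill, resting in both notches with its round foot right up against that lane's sliding stop. The stops are set differently and must not be pushed out of their setting, so feel for them gently. Leave the third long tube and everything else on the bench where it is.

Things in the scene. Friction and masses are not known exactly. Their poses are not given: they have to be found in the camera images.
- tube_a: long glass culture tube with an eight-sided screw cap, lying on the bench: 170 mm long, 24 mm diameter (the cap is 24 mm across its flats, 22 mm long), 50 to 100 g. Origin on its axis at half length (12 mm above the bench as it lies). Its x axis runs along the tube from the round closed foot (tip at x = -85 mm) to the cap (end at x = +85 mm). The three long tubes are alike.
- tube_b: long glass culture tube with an eight-sided screw cap, lying on the bench: 170 mm long, 24 mm diameter (the cap is 24 mm across its flats, 22 mm long), 50 to 100 g. Origin on its axis at half length (12 mm above the bench as it lies). Its x axis runs along the tube from the round closed foot (tip at x = -85 mm) to the cap (end at x = +85 mm). The three long tubes are alike.
- tube_c: long glass culture tube with an eight-sided screw cap, lying on the bench: 170 mm long, 24 mm diameter (the cap is 24 mm across its flats, 22 mm long), 50 to 100 g. Origin on its axis at half length (12 mm above the bench as it lies). Its x axis runs along the tube from the round closed foot (tip at x = -85 mm) to the cap (end at x = +85 mm). The three long tubes are alike.
- rack: aluminium slant rack fixed to the bench, base 220 x 240 x 8 mm, three parallel lanes 78 mm apart at a 20 degree slope; at yaw 0 the low end faces the robot. In each lane a tube lies on two narrow steel V-notches (8 mm thick, 90 degree vee); between them the fingers have free room down to 30 mm below the tube's axis. Origin: centre of the base's underside.
- stop_zone (a point): middle of the middle lane's stop range, 85 mm down-lane from point lane_middle; does not move with the stop. At each lane's low end a grey plate, square to the slope, 36 mm wide, from 23 mm below to 11 mm above the tube's axis. Each was slid to its own place within 13 mm either way: not reported, feel for it or see it. Friction holds it; slips at 14 N. Tubes do not slide down by themselves.
- lane_left (a point): lane at the rack's +y side (robot's left at yaw 0): point on the axis of a tube lying in it, 80 mm above the bench. x: up the slope along that axis; y: across; z: square to the slope, up. Notches centred at x = -52 and +44 mm, vee apex z = -17 mm, arm tips z = -2 mm, 31 mm apart. The stop's face is somewhere from x = -98 to -72 mm; a seated tube's origin is 85 mm up-lane of it.
- lane_middle (a point): lane at the rack's middle: point on the axis of a tube lying in it, 80 mm above the bench. x: up the slope along that axis; y: across; z: square to the slope, up. Notches centred at x = -52 and +44 mm, vee apex z = -17 mm, arm tips z = -2 mm, 31 mm apart. The stop's face is somewhere from x = -98 to -72 mm; a seated tube's origin is 85 mm up-lane of it.
- lane_right (a point): lane at the rack's -y side: point on the axis of a tube lying in it, 80 mm above the bench. x: up the slope along that axis; y: across; z: square to the slope, up. Notches centred at x = -52 and +44 mm, vee apex z = -17 mm, arm tips z = -2 mm, 31 mm apart. The stop's face is somewhere from x = -98 to -72 mm; a seated tube's origin is 85 mm up-lane of it.
- short_tube: short capped tube, 24 mm thick and 90 mm long, otherwise like the long ones; lies on the bench, a bystander; origin on its axis at half length, axes as for the long tubes
- beaker: glass beaker, 72 mm wide, 95 mm high, a bystander; origin centre of underside
- flask: conical glass flask, 84 mm wide at the foot, 124 mm high, a bystander; origin centre of underside
- dish: closed clear round culture dish, 90 mm wide, 15 mm high, a bystander; origin centre of underside
- reagent: white reagent bottle, 56 mm wide, 110 mm high, a bystander; origin centre of underside
- tip_box: purple pipette-tip box, 85 x 120 x 55 mm, a bystander; origin centre of underside
- spatula: thin steel lab spatula, 180 mm long, 5 mm thick, a bystander; lying along its x axis

How it is judged:
By the outcome, as a careful person would: the job done as asked, in the order asked, and still so for the second after the job is handed in, with the robot touching nothing.
It also fails if it takes over 58 s, if anything falls off the work surface, if the arm or the gripper's body presses on something with over 40 N, if the wrist force passes 120 N, or if a joint passes its speed limit or range.

## Working session

There is one attempt and no reset: what is moved stays moved. The work goes in short steps, Python scripts to look and compute and a tool call to move; the robot and the scene stay as the last step left them, time stands still between calls to the robot, and variables do not carry over. Pictures are saved under pics/ and viewed, about 8 in all and at most 12, crops included, and the job is handed in when it is done.

Besides the shell and the picture viewer there is one more tool, called after "Call:" as name([rows], argument=value, ...), one row to a line, values as JSON. play_rows: Moves the arm, as the interface text tells. Its arguments: {"type":"object","properties":{"rows":{"type":"array","items":{"type":"array","items":{"type":"array","items":{"type":"number"}}}}},"required":["rows"]}

```bash
mkdir -p pics; ls; python3 - <<'E'
from station import env
import cv2, numpy as np
s=env.state(); print({k:np.round(v,3).tolist() for k,v in s.items()})
t=env.camera("top"); c=env.camera("scene")
cv2.imwrite("pics/top.png",cv2.resize(t[:,:,::-1],(800,600))); cv2.imwrite("pics/scene.png",cv2.resize(c[:,:,::-1],(800,600)))
for q in ["tube_a","short_tube","rack","lane_left","lane_middle","lane_right","stop_zone"]:
  for f in ("mark_of","spot_in"):
    if f=="spot_in" and q[:4] in("lane","stop"):continue
    r=getattr(env,f)(q,"top"); print(q,f,[(np.round(d["centre"],3).tolist(),round(d["p"],2)) for d in r][:6])
for n in("top","scene"):print({k:np.round(v,4).tolist() for k,v in env.camera_info(n).items()})
print(env.camera_info("wrist")); print(env.state()["time_s"])
E
```

```text
pics
{'time_s': 0.0, 'joints': [-1.448, 0.159, 1.598, 0.0, 1.386, -0.21], 'qd': [-0.001, -0.0, 0.001, 0.0, 0.001, -0.001], 'joint_torque': [-0.0, -38.558, -32.211, 0.07, 0.038, -0.0], 'tcp_pos': [0.188, -0.543, 0.214], 'tcp_rot': [0.697, 0.118, -0.697, 0.116], 'contact_force': [0.155, 0.236, -0.312], 'torque': [0.045, 0.02, 0.006], 'opening': 0.092}
tube_a mark_of [([0.451, 0.177, 0.01], 0.88), ([0.536, 0.27, 0.014], 0.72), ([0.476, 0.08, 0.009], 0.71)]
tube_a spot_in [([0.452, 0.177, 0.022], 0.85), ([0.537, 0.268, 0.023], 0.84), ([0.477, 0.078, 0.023], 0.8)]
short_tube mark_of [([0.537, 0.361, 0.01], 0.51), ([0.694, 0.024, -0.002], 0.44)]
short_tube spot_in [([0.539, 0.356, 0.02], 0.84), ([0.477, 0.081, 0.02], 0.53)]
rack mark_of [([0.525, -0.246, 0.001], 0.64), ([0.526, -0.244, 0.084], 0.18)]
rack spot_in [([0.514, -0.243, 0.005], 0.77), ([0.537, 0.36, 0.018], 0.49)]
lane_left mark_of []
lane_middle mark_of [([0.526, -0.245, 0.085], 0.63), ([0.537, 0.267, 0.012], 0.15)]
lane_right mark_of [([0.543, -0.318, 0.08], 0.56), ([0.78, -0.107, 0.001], 0.52)]
stop_zone mark_of [([0.452, -0.
[... 191 characters left out ...]
84, 1.2136], [0.0, 0.0, 0.0, 1.0]]}
{'fx': 396.6637, 'fy': 396.6637, 'cx': 258.4904, 'cy': 193.0604, 'cam_to_world': [[0.2749, -0.8105, 0.5172, 1.199], [0.9614, 0.2397, -0.1353, -0.2176], [-0.0144, 0.5344, 0.8451, 1.0918], [0.0, 0.0, 0.0, 1.0]]}
{'fx': 331.892868682704, 'fy': 331.892868682704, 'cx': 258.4298664234242, 'cy': 192.19515913947458, 'mount': array([[ 1.53958571e-03,  2.67469756e-01, -9.63565026e-01,
        -1.69506007e-01],
       [ 9.99998782e-01, -1.63389596e-04,  1.55244536e-03,
        -3.15562645e-04],
       [ 2.57795682e-04, -9.63566242e-01, -2.67469682e-01,
        -7.49420916e-02],
       [ 0.00000000e+00,  0.00000000e+00,  0.00000000e+00,
         1.00000000e+00]])}
0.6
```

View pics/top.png

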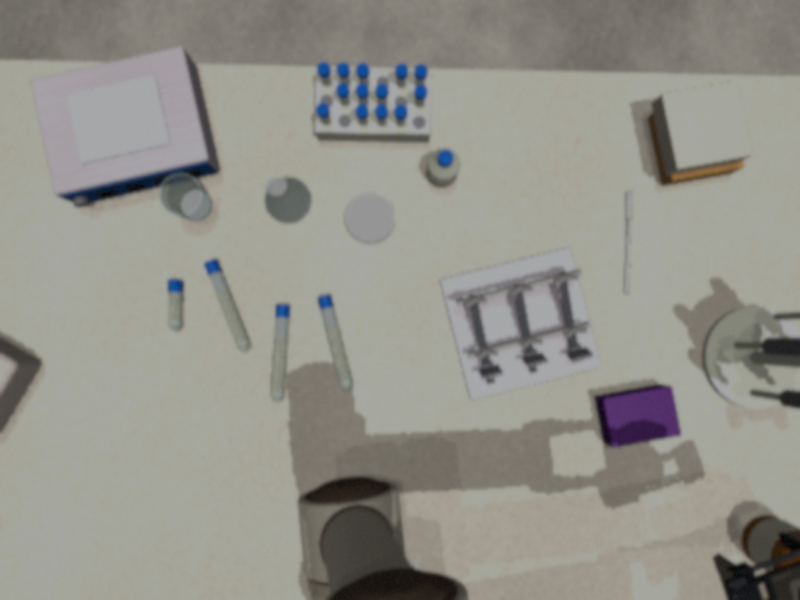

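View pics/scene.png

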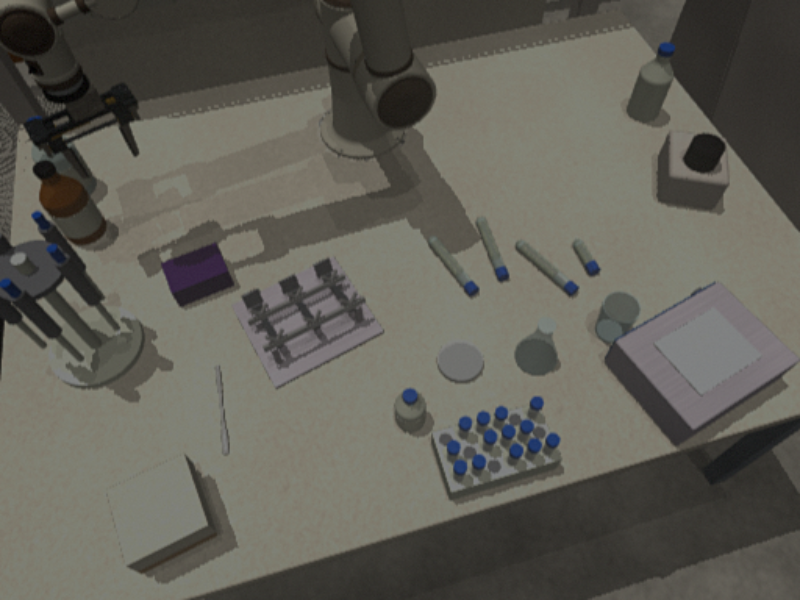

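The top view shows the tubes with caps at the far end (800x600 px): T1 cap (325,296) and foot (348,386), T2 cap (283,305) and foot (278,397), T3 cap (211,262) and foot (246,349). The rack spans (440–598, 248–398) at a yaw of about +13°, and the low end with its stops is nearest the robot. The scene view confirms this.

```bash
cat > h.py <<'E'
from station import env
import numpy as np, cv2
from scipy.spatial.transform import Rotation as Rn
def cur():
    s=env.state(); return np.array(s["tcp_pos"]),Rn.from_quat(s["tcp_rot"]),s
def ray(cam,u,v,z,T=None):
    i=env.camera_info(cam); T=i["cam_to_world"] if T is None else T; T=np.array(T)
    d=T[:3,:3]@[(u-i["cx"])/i["fx"],-(v-i["cy"])/i["fy"],-1]; o=T[:3,3]
    return o+d*(z-o[2])/d[2]
def wristT(p,R):
    M=np.eye(4);M[:3,:3]=R.as_matrix();M[:3,3]=p; return M@np.array(env.camera_info("wrist")["mount"])
def toolR(yaw,slope=0.,sgn=1):  # tool y across lane, x = -normal, z=sgn*uplane
    Lx=np.array([np.cos(yaw)*np.cos(slope),np.sin(yaw)*np.cos(slope),np.sin(slope)])
    Ly=np.array([-np.sin(yaw),np.cos(yaw),0]);Lz=np.cross(Lx,Ly)
    return Rn.from_matrix(np.c_[-Lz,sgn*Ly,sgn*Lx]),Lx,Ly,Lz
def delta(p0,R0,p,R,name=""):
    t=R0.inv().apply(np.array(p)-p0)*100; r=(R0.inv()*R).as_rotvec()
    print(name,"cm",np.round(t,2),"rv",np.round(r,3),"dist",round(np.linalg.norm(t),1),"deg",round(np.degrees(np.linalg.norm(r)),1))
E
python3 - <<'E'
from h import *
p,R,s=cur(); print(R.as_matrix().round(2))
for n,c,f in(("T1",(325,296),(348,386)),("T2",(283,305),(278,397)),("T3",(211,262),(246,349))):
    a=ray("top",c[0]*.64,c[1]*.64,.012);b=ray("top",f[0]*.64,f[1]*.64,.012);d=a-b
    print(n,((a+b)/2).round(3),np.linalg.norm(d).round(3),np.degrees(np.arctan2(d[1],d[0])).round(1))
y=np.radians(13)
for sg in(1,-1):
    Q=toolR(y,0,sg)[0]; delta(p,R,[.50-.03*sg,-.235,.26],Q,f"over rack sgn{sg}")
E
```

```text
[[-0.    0.33 -0.95]
 [ 0.   -0.95 -0.33]
 [-1.   -0.   -0.  ]]
T1 [0.477 0.077 0.012] 0.162 15.5
T2 [0.458 0.174 0.012] 0.16 -1.7
T3 [0.536 0.267 0.012] 0.165 23.4
over rack sgn1 cm [ -4.54 -19.93 -36.75] rv [-3.036 -0.     0.   ] dist 42.1 deg 173.9
over rack sgn-1 cm [ -4.54 -17.97 -42.42] rv [0.106 0.    0.   ] dist 46.3 deg 6.1
```

Call:
play_rows([
  [[100,-4.5,-6,-14,0.106,0,0],[100,-4.5,-6,-14,0.106,0,0],[100,-4.5,-6,-14,0.106,0,0],[100,-4.5,-6,-14,0.106,0,0]],
])

```text
time_s: 0.93
tcp_pos: [0.3021, -0.4394, 0.2606]
tcp_rot: [0.703, 0.08, -0.702, 0.08]
contact_force: [-0.2, 0.1, 0.0]
opening: 0.092
```

Call:
play_rows([
  [[100,0,-7.45,-13.5,0,0,0],[100,0,-7.45,-13.5,0,0,0],[100,0,-7.45,-13.5,0,0,0],[100,0,-7.45,-13.5,0,0,0]],
])

```text
time_s: 1.27
tcp_pos: [0.4174, -0.3355, 0.26]
tcp_rot: [0.703, 0.081, -0.702, 0.081]
contact_force: [0.5, -0.1, 0.5]
opening: 0.092
```

Call:
play_rows([
  [[100,0,-7.45,-13.5,0,0,0],[100,0,-7.45,-13.5,0,0,0],[100,0,-7.45,-13.5,0,0,0],[100,0,-7.45,-13.5,0,0,0],[100,0,-7.45,-13.5,0,0,0]],
])

```text
time_s: 1.68
tcp_pos: [0.5332, -0.231, 0.2595]
tcp_rot: [0.703, 0.083, -0.702, 0.082]
contact_force: [0.3, 0.2, 0.7]
opening: 0.0917
```

```bash
python3 - <<'E'
from h import *
p,R,s=cur(); print(p.round(4),R.as_matrix().round(3).tolist(),s["contact_force"],s["time_s"])
im=env.camera("wrist"); cv2.imwrite("pics/w1.png",cv2.resize(im[:,:,::-1],(800,600),interpolation=cv2.INTER_CUBIC))
for q in ["rack","lane_left","lane_middle","lane_right","stop_zone"]:
    print(q,[(np.round(d["centre"],4).tolist(),round(d["p"],2)) for d in env.mark_of(q,"wrist")][:3])
T=wristT(p,R); np.save("T1.npy",T)
# predicted pixels for apex points etc
i=env.camera_info("wrist")
def proj(P):
    c=np.linalg.inv(T)@np.r_[P,1]; return ((i["cx"]+i["fx"]*c[0]/-c[2])*800/512,(i["cy"]-i["fy"]*c[1]/-c[2])*600/384)
Q,Lx,Ly,Lz=toolR(np.radians(13),np.radians(20))
for k,o in(("L",1),("M",0),("R",-1)):
    O=np.array([.526,-.245,.08])+Ly*.078*o
    print(k,[np.round(proj(O+Lx*x+Lz*z+Ly*yy)).tolist() for x,yy,z in((0,0,0),(.044,0,-.017),(-.052,0,-.017),(-.085,.018,.011),(-.085,-.018,.011))])
E
```

```text
[ 0.5332 -0.231   0.2595] [[0.001, 0.23, -0.973], [0.002, -0.973, -0.23], [-1.0, -0.001, -0.002]] [0.30233873 0.21755562 0.66339516] 1.6833
rack [([0.5213, -0.2421, -0.0], 0.64)]
lane_left [([0.5014, -0.1651, 0.0806], 0.88)]
lane_middle [([0.5258, -0.2457, 0.0817], 0.65)]
lane_right [([0.5403, -0.3202, 0.081], 0.93), ([0.5209, -0.2425, 0.0005], 0.25)]
stop_zone [([0.4458, -0.2572, 0.0507], 0.94)]
L [[310.0, 284.0], [307.0, 215.0], [320.0, 327.0], [296.0, 383.0], [342.0, 384.0]]
M [[423.0, 284.0], [424.0, 216.0], [420.0, 328.0], [397.0, 384.0], [444.0, 384.0]]
R [[535.0, 285.0], [540.0, 216.0], [521.0, 328.0], [498.0, 385.0], [545.0, 385.0]]
```

View pics/w1.png

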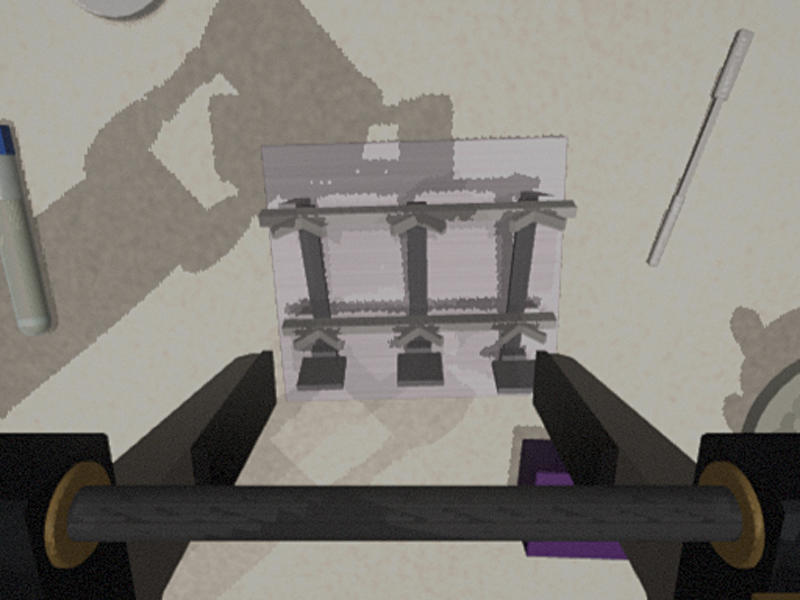

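The wrist view shows the rack base with corners at (263,147), (567,137) and (286,402), and the vees at rows of about 215 and 325. The dark stop plates have top edges at rows of about 385–391, so all three are near mid-range. I'll zoom in for a rack fit.

```bash
python3 - <<'E'
import cv2
im=cv2.imread("pics/w1.png")[125:415,250:590]
cv2.imwrite("pics/w1c.png",cv2.resize(im,None,fx=2,fy=2,interpolation=cv2.INTER_CUBIC))
E
```

```text
(no output)
```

View pics/w1c.png

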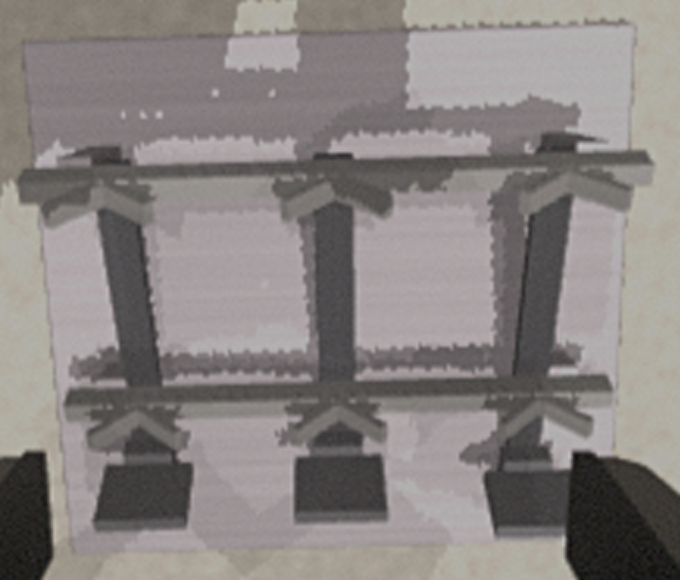

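```bash
cat > fit.py <<'E'
from h import *
from scipy.optimize import least_squares
T=np.load("T1.npy"); i=env.camera_info("wrist")
def proj(P):
    c=np.linalg.inv(T)@np.r_[P,1]; return np.array([i["cx"]+i["fx"]*c[0]/-c[2],i["cy"]-i["fy"]*c[1]/-c[2]])
px=lambda u,v:np.array([(u/2+250)*.64,(v/2+125)*.64])
for a in((25,42),(634,25),(73,553)): print("corner",ray("wrist",*px(*a),.008,T).round(4))
V={("L",.044):(97,197),("M",.044):(335,193),("R",.044):(572,185),("L",-.052):(138,421),("M",-.052):(336,417),("R",-.052):(540,411)}
C={(.11,.12):(25,42),(.11,-.12):(634,25),(-.11,.12):(73,553)}
off={"L":.078,"M":0,"R":-.078}
def lane(q,k):
    Q,Lx,Ly,Lz=toolR(q[2],np.radians(20)); return np.array([q[0],q[1],.08])+Ly*off[k],Lx,Ly,Lz
def res(q,full=False):
    r=[]
    for (k,x),p in V.items():
        O,Lx,Ly,Lz=lane(q,k); r.append(proj(O+Lx*x-Lz*.017)-px(*p))
    for (x,y),p in C.items():
        c,s=np.cos(q[2]),np.sin(q[2]); r.append(proj(np.array([q[0]+c*(x+q[3])-s*y,q[1]+s*(x+q[3])+c*y,.008]))-px(*p))
    r=np.array(r); return r if full else r.ravel()
f=least_squares(res,[.526,-.245,.24,0],loss="soft_l1")
print(f.x.round(4),np.degrees(f.x[2]).round(2)); print(res(f.x,True).round(1).tolist())
S={"L":[(96,519),(188,517)],"M":[(296,515),(385,511)],"R":[(490,530)]}
for k in S:
    O,Lx,Ly,Lz=lane(f.x,k); print(k,"lane pt",O.round(4))
    for j,p in enumerate(S[k]):
        g=least_squares(lambda a:proj(O+Lx*a[0]+Ly*a[1]+Lz*.011)-px(*p),[-.085,0]); print("  stop x,y mm",(g.x*1000).round(1))
np.save("rack.npy",f.x)
E
python3 fit.py
```

```text
corner [ 0.5884 -0.1036  0.008 ]
corner [ 0.6489 -0.3323  0.008 ]
corner [ 0.3773 -0.1592  0.008 ]
[ 0.5217 -0.2436  0.2591 -0.0095] 14.84
[[2.2, 0.6], [0.2, -0.1], [-1.2, 0.5], [0.1, -0.3], [0.7, -0.6], [-0.4, -0.3], [-1.4, -0.1], [1.4, -0.2], [-0.9, 1.0]]
L lane pt [ 0.5018 -0.1682  0.08  ]
  stop x,y mm [-77.5  15.8]
  stop x,y mm [-77.6 -19.5]
M lane pt [ 0.5217 -0.2436  0.08  ]
  stop x,y mm [-77.9  17.2]
  stop x,y mm [-76.9 -16.8]
R lane pt [ 0.5417 -0.319   0.08  ]
  stop x,y mm [-88.3  20.3]
```

```bash
python3 - <<'E'
from h import *
p,R,s=cur()
delta(p,R,[.477,.077,.17],toolR(np.radians(15.5),0,-1)[0])
E
```

```text
cm [  8.96 -31.7   -1.89] rv [-0.046  0.    -0.   ] dist 33.0 deg 2.6
```

Call:
play_rows([
  [[60,4.5,-16,-1,0,0,0],[60,4.5,-16,-1,0,0,0],[60,4.5,-16,-1,0,0,0],[60,4.5,-16,-1,0,0,0],[60,4.5,-16,-1,0,0,0]],
])

```text
time_s: 2.4
tcp_pos: [0.5008, -0.0717, 0.212]
tcp_rot: [-0.701, -0.083, 0.704, -0.079]
contact_force: [-0.4, 0.3, -0.4]
opening: 0.0607
```

Call:
play_rows([
  [[60,4.5,-15.7,-0.9,-0.046,0,0],[60,4.5,-15.7,-0.9,-0.046,0,0],[60,4.5,-15.7,-0.9,-0.046,0,0],[60,4.5,-15.7,-0.9,-0.046,0,0],[60,4.5,-15.7,-0.9,-0.046,0,0]],
])

```text
time_s: 2.82
tcp_pos: [0.4744, 0.0821, 0.1674]
tcp_rot: [-0.699, -0.099, 0.702, -0.096]
contact_force: [-0.6, -0.2, -0.5]
opening: 0.0552
```

```bash
python3 - <<'E'
from h import *
p,R,s=cur(); T=wristT(p,R); np.save("T2.npy",T); print(p.round(4),s["time_s"])
im=env.camera("wrist"); cv2.imwrite("pics/w2.png",cv2.resize(im[:,:,::-1],(800,600),interpolation=cv2.INTER_CUBIC))
for f in("mark_of","spot_in"): print([(np.round(d["centre"],4).tolist(),round(d["p"],2)) for d in getattr(env,f)("tube_a","wrist")])
E
```

```text
[0.4744 0.0821 0.1674] 2.8167
[([0.5304, 0.2688, 0.0109], 0.88), ([0.4701, 0.0796, 0.0123], 0.86), ([0.4525, 0.1802, 0.0125], 0.59)]
[([0.5246, 0.2592, 0.0216], 0.76), ([0.4644, 0.1769, 0.0216], 0.68), ([0.4823, 0.0844, 0.0235], 0.67)]
```

View pics/w2.png

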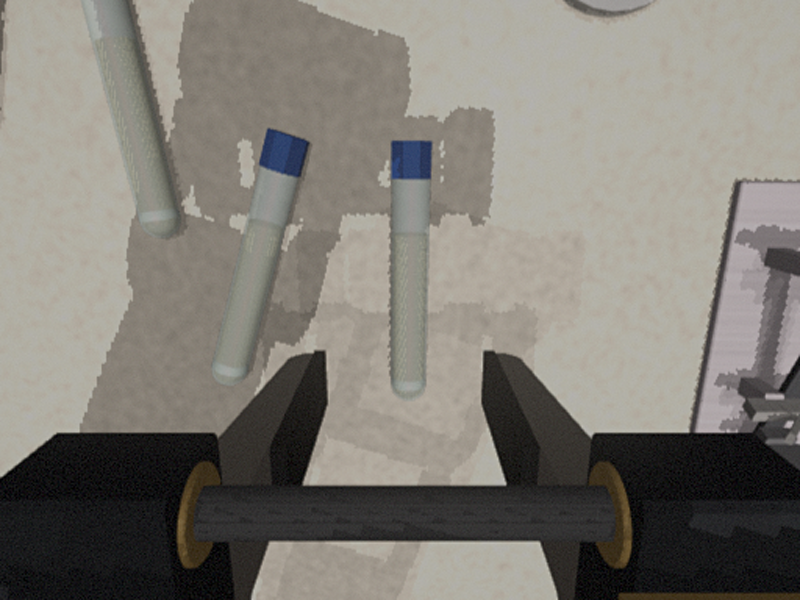

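T1 lies almost straight between the fingers, with its cap end at (411,141) and foot at (408,396). T2 has its cap end at (289,136) and foot at (230,384).

```bash
python3 - <<'E'
from h import *
T=np.load("T2.npy"); p,R,s=cur(); q=np.load("rack.npy")
for n,c,f in(("T1",(411,141),(408,396)),("T2",(289,136),(230,384))):
    a=ray("wrist",c[0]*.64,c[1]*.64,.016,T);b=ray("wrist",f[0]*.64,f[1]*.64,.012,T);d=a-b
    m=b+d/np.linalg.norm(d)*.085; y=np.arctan2(d[1],d[0])
    print(n,m.round(4),np.linalg.norm(d[:2]).round(3),np.degrees(y).round(1))
    if n=="T1":
        g=[m[0],m[1],.003]; Rg=toolR(y,0,-1)[0]; delta(p,R,g,Rg,"grasp")
Rl,Lx,Ly,Lz=toolR(q[2],np.radians(20),-1); O=np.array([q[0],q[1],.08])
h=[g[0],g[1],.15]
# TCP is 9mm beyond tube axis
for nm,x,z in(("above M",.022,.07),("near M",.022,.003)): delta(h,Rg,O+Lx*x+Lz*z-Lz*.009,Rl,nm)
E
```

```text
T1 [0.4759 0.0802 0.014 ] 0.167 15.4
grasp cm [16.71 -0.38  0.11] rv [ 0.004 -0.001 -0.001] dist 16.7 deg 0.3
T2 [0.4541 0.1745 0.014 ] 0.169 -1.7
above M cm [ 0.52 32.44  4.18] rv [0.009 0.349 0.002] dist 32.7 deg 20.0
near M cm [ 6.81 32.46  1.88] rv [0.009 0.349 0.002] dist 33.2 deg 20.0
```

Call:
play_rows([
  [[60,8,-0.4,0.1,0,0,0],[60,14,-0.4,0.1,0,0,0],[60,15.5,-0.4,0.1,0,0,0],[60,16.3,-0.4,0.1,0,0,0],[60,16.3,-0.4,0.1,0,0,0]],
])

```text
time_s: 3.38
tcp_pos: [0.4747, 0.0794, 0.0029]
tcp_rot: [-0.7, -0.095, 0.702, -0.095]
contact_force: [0.2, -0.1, -0.2]
opening: 0.055
```

Call:
play_rows([
  [[0,0,0,0,0,0,0],[0,0,0,0,0,0,0],[0,0,0,0,0,0,0],[0,0,0,0,0,0,0],[0,0,0,0,0,0,0]],
])

```text
time_s: 3.8
tcp_pos: [0.4761, 0.0812, 0.0076]
tcp_rot: [0.701, 0.096, -0.7, 0.096]
contact_force: [1.5, -1.2, 0.7]
opening: 0.0239
```

Call:
play_rows([
  [[0,0,0,0,0,0,0],[0,-0.2,0,0,0,0,0],[0,-1,0,0,0,0,0],[0,-2,0,0,0,0,0],[0,-2,0,0,0,0,0]],
])

```text
time_s: 4.22
tcp_pos: [0.477, 0.0817, 0.0289]
tcp_rot: [0.702, 0.096, -0.699, 0.097]
contact_force: [1.5, 0.5, -2.5]
opening: 0.0231
```

The grip came out about 4 mm too near the finger tips, so I'll set the tube down and regrasp lower.

Call:
play_rows([
  [[0,1.5,0,0,0,0,0],[0,1.95,0,0,0,0,0],[0,1.95,0,0,0,0,0],[45,1.95,0,0,0,0,0],[45,1.95,0,0,0,0,0]],
])

```text
time_s: 4.63
tcp_pos: [0.4752, 0.0817, 0.0072]
tcp_rot: [-0.7, -0.096, 0.701, -0.096]
contact_force: [-0.2, -0.9, 0.7]
opening: 0.0348
```

Call:
play_rows([
  [[45,0.3,0,0,0,0,0],[45,0.3,0,0,0,0,0],[45,0.3,0,0,0,0,0],[45,0.3,0,0,0,0,0]],
])

```text
time_s: 4.97
tcp_pos: [0.4751, 0.0816, 0.004]
tcp_rot: [-0.7, -0.096, 0.701, -0.096]
contact_force: [0.7, 1.1, 0.0]
opening: 0.0413
```

Call:
play_rows([
  [[45,0.15,0,0,0,0,0],[0,0.15,0,0,0,0,0],[0,0.15,0,0,0,0,0],[0,0.15,0,0,0,0,0],[0,0.15,0,0,0,0,0]],
])

```text
time_s: 5.38
tcp_pos: [0.4754, 0.0816, 0.0026]
tcp_rot: [0.701, 0.096, -0.701, 0.096]
contact_force: [0.0, -0.2, 0.7]
opening: 0.0234
```

Call:
play_rows([
  [[0,0,0,0,0,0,0],[0,-0.2,0,0,0,0,0],[0,-1,0,0,0,0,0],[0,-2,0,0,0,0,0],[0,-2,0,0,0,0,0]],
])

```text
time_s: 5.8
tcp_pos: [0.4772, 0.0815, 0.025]
tcp_rot: [0.702, 0.096, -0.699, 0.096]
contact_force: [0.6, 1.0, 0.3]
opening: 0.0236
```

Call:
play_rows([
  [[0,-4,0,0,0,0,0],[0,-8,0,0,0,0,0],[0,-10,0,0,0,0,0],[0,-10,0,0,0,0,0]],
])

```text
time_s: 6.13
tcp_pos: [0.4796, 0.0814, 0.1287]
tcp_rot: [0.705, 0.095, -0.696, 0.097]
contact_force: [0.4, -0.2, -0.7]
opening: 0.0235
```

```bash
python3 - <<'E'
from h import *
p,R,s=cur(); q=np.load("rack.npy"); print(p.round(4),R.as_matrix().round(3).tolist(),s["contact_force"],s["opening"])
im=env.camera("wrist"); cv2.imwrite("pics/w3.png",im[:,:,::-1])
Rl,Lx,Ly,Lz=toolR(q[2],np.radians(20),-1); O=np.array([q[0],q[1],.08])
for nm,x,z in(("above M",.022,.07),("near M",.022,.003)): delta(p,R,O+Lx*x+Lz*z-Lz*.009,Rl,nm)
E
```

```text
[0.4796 0.0814 0.1287] [[0.012, 0.27, -0.963], [-0.001, -0.963, -0.27], [-1.0, 0.004, -0.011]] [ 0.42892952 -0.16933105 -0.73884476] 0.023479438564213934
above M cm [-1.53 32.44  4.71] rv [ 0.014  0.338 -0.001] dist 32.8 deg 19.4
near M cm [ 4.79 32.44  2.49] rv [ 0.014  0.338 -0.001] dist 32.9 deg 19.4
```

View pics/w3.png

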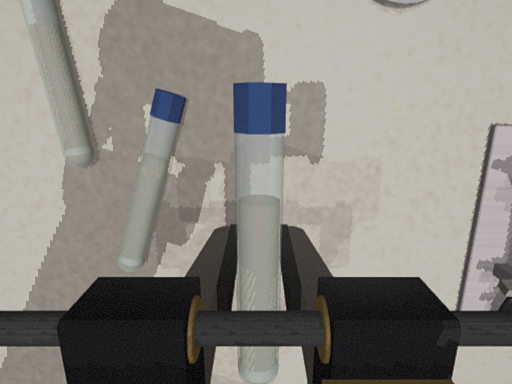

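The tube is held straight between the pads, with its cap end at (260,84) and foot at (260,382). Next I'll carry it above the middle lane.

Call:
play_rows([
  [[0,-2,16,2.4,0,0,0],[0,-2,16,2.4,0,0,0],[0,-2,16,2.4,0,0,0],[0,-2,16,2.4,0,0,0],[0,-2,16,2.4,0,0,0]],
])

```text
time_s: 6.6
tcp_pos: [0.4957, -0.0847, 0.1422]
tcp_rot: [-0.701, -0.093, 0.701, -0.095]
contact_force: [-0.0, -0.5, -0.1]
opening: 0.0233
```

Call:
play_rows([
  [[0,0,16.4,2.3,0.01,0.345,0],[0,0,16.4,2.3,0.01,0.345,0],[0,0,16.4,2.3,0.01,0.345,0],[0,0,16.4,2.3,0.01,0.345,0],[0,0,16.4,2.3,0.01,0.345,0]],
])

```text
time_s: 7.02
tcp_pos: [0.5157, -0.2488, 0.1403]
tcp_rot: [0.811, 0.104, -0.571, 0.072]
contact_force: [0.5, -0.2, -0.3]
opening: 0.0234
```

Call:
play_rows([
  [[0,0,0,0,0,0,0],[0,0,0,0,0,0,0],[0,0,0,0,0,0,0]],
])

```text
time_s: 7.27
tcp_pos: [0.5171, -0.241, 0.1416]
tcp_rot: [0.81, 0.109, -0.571, 0.075]
contact_force: [1.6, 0.4, -0.9]
opening: 0.0229
```

```bash
cat > rep.py <<'E'
from h import *
import sys
k=sys.argv[1]; off={"L":.078,"M":0,"R":-.078}[k]
p,R,s=cur(); q=np.load("rack.npy")
Rl,Lx,Ly,Lz=toolR(q[2],np.radians(20),-1); O=np.array([q[0],q[1],.08])+Ly*off
d=p-O; F=np.array(s["contact_force"])
print("lane coords of tube ctr mm",(np.array([d@Lx,d@Ly,d@Lz+.0095])*1000).round(1),"F lane",(F@np.c_[Lx,Ly,Lz]).round(1),"rot err(tool)",(R.inv()*Rl).as_rotvec().round(3),"t",s["time_s"],"open",s["opening"],"tau",np.round(s["torque"],2))
E
python3 rep.py M
```

```text
lane coords of tube ctr mm [17.5  3.7 68.7] F lane [ 1.3  0.  -1.4] rot err(tool) [0.004 0.005 0.005] t 7.2667 open 0.022860330960974166 tau [-0.01  0.22 -0.03]
```

Call:
play_rows([
  [[0,1.5,0.37,-0.3,0,0,0],[0,3.5,0.37,-0.3,0,0,0],[0,5,0.37,-0.3,0,0,0],[0,5.6,0.37,-0.3,0,0,0],[0,5.6,0.37,-0.3,0,0,0]],
])

```text
time_s: 7.68
tcp_pos: [0.5388, -0.2382, 0.0891]
tcp_rot: [0.81, 0.11, -0.571, 0.074]
contact_force: [-0.4, -0.1, -1.3]
opening: 0.0232
```

Call:
play_rows([
  [[0,0,0,0,0,0,0],[0,0,0,0,0,0,0],[0,0,0,0,0,0,0]],
])

```text
time_s: 7.93
tcp_pos: [0.5398, -0.2413, 0.0922]
tcp_rot: [0.811, 0.107, -0.57, 0.075]
contact_force: [-0.1, -0.1, -1.1]
opening: 0.0233
```

```bash
python3 rep.py M; python3 - <<'E'
from h import *
p,R,s=cur(); np.save("T4.npy",wristT(p,R))
im=env.camera("wrist")[90:384,120:420]; cv2.imwrite("pics/w4.png",cv2.resize(im[:,:,::-1],None,fx=2,fy=2,interpolation=cv2.INTER_CUBIC))
E
```

```text
lane coords of tube ctr mm [21.2 -2.4 14.8] F lane [-0.5 -0.1 -1. ] rot err(tool) [0.004 0.003 0.001] t 7.9333 open 0.02327131539648554 tau [-0.06  0.22  0.01]
```

View pics/w4.png

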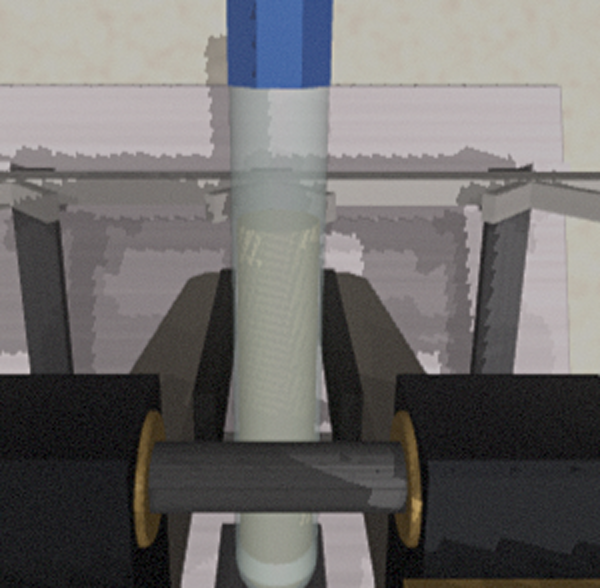

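The tube sits about 2.5 mm right of the vee centre: the vee tips at columns 208 and 335 centre on 271, and the tube is at 280. That agrees with the measured −2.4 mm. I'll correct it and descend to just above the seat.

Call:
play_rows([
  [[0,0.3,-0.24,0,0,0,0],[0,0.7,-0.24,0,0,0,0],[0,1.0,-0.24,0,0,0,0],[0,1.0,-0.24,0,0,0,0],[0,1.0,-0.24,0,0,0,0]],
])

```text
time_s: 8.4
tcp_pos: [0.5418, -0.2375, 0.0811]
tcp_rot: [0.811, 0.108, -0.571, 0.074]
contact_force: [0.6, -0.4, -0.6]
opening: 0.0232
```

Call:
play_rows([
  [[0,0,0,0,0,0,0],[0,0,0,0,0,0,0]],
])

```text
time_s: 8.57
tcp_pos: [0.542, -0.2378, 0.0816]
tcp_rot: [0.811, 0.108, -0.57, 0.075]
contact_force: [-0.0, 1.0, -0.9]
opening: 0.0235
```

```bash
python3 rep.py M
```

```text
lane coords of tube ctr mm [20.3  0.4  3.8] F lane [-0.1  0.9 -0.9] rot err(tool) [0.003 0.004 0.003] t 8.5667 open 0.023506663418679012 tau [-0.03  0.2   0.  ]
```

Call:
play_rows([
  [[0,0.2,0,0,0,0,0],[0,0.2,0,0.3,0,0,0],[0,0.2,0,0.6,0,0,0],[0,0.2,0,0.8,0,0,0],[0,0.2,0,0.8,0,0,0]],
])

```text
time_s: 8.98
tcp_pos: [0.5348, -0.2394, 0.0766]
tcp_rot: [0.811, 0.108, -0.571, 0.074]
contact_force: [0.2, 1.0, -1.1]
opening: 0.0232
```

Call:
play_rows([
  [[0,0,0,0,0,0,0],[0,0,0,0,0,0,0]],
])

```text
time_s: 9.15
tcp_pos: [0.5353, -0.2395, 0.077]
tcp_rot: [0.811, 0.108, -0.57, 0.075]
contact_force: [-0.1, -0.4, 0.1]
opening: 0.0231
```

```bash
python3 rep.py M
```

```text
lane coords of tube ctr mm [12.3  0.4  1.8] F lane [-0.2 -0.4  0.2] rot err(tool) [0.003 0.004 0.003] t 9.15 open 0.02313737786227277 tau [-0.05  0.21 -0.04]
```

Call:
play_rows([
  [[0,0,0,0.04,0,0,0],[0,0,0,0.08,0,0,0],[0,0,0,0.12,0,0,0],[0,0,0,0.12,0,0,0]],
])

```text
time_s: 9.48
tcp_pos: [0.5342, -0.2397, 0.0765]
tcp_rot: [0.811, 0.108, -0.57, 0.075]
contact_force: [0.6, 0.3, -0.9]
opening: 0.0232
```

Call:
play_rows([
  [[0,0,0,0.04,0,0,0],[0,0,0,0.06,0,0,0],[0,0,0,0.06,0,0,0]],
])

```text
time_s: 9.73
tcp_pos: [0.5336, -0.2398, 0.0762]
tcp_rot: [0.811, 0.108, -0.57, 0.075]
contact_force: [0.7, 0.2, -0.2]
opening: 0.0229
```

Call:
play_rows([
  [[0,0,0,0.03,0,0,0],[0,0,0,0.06,0,0,0],[0,0,0,0.06,0,0,0]],
])

```text
time_s: 9.98
tcp_pos: [0.5334, -0.24, 0.0763]
tcp_rot: [0.811, 0.108, -0.57, 0.075]
contact_force: [0.9, 0.2, -0.8]
opening: 0.023
```

Call:
play_rows([
  [[0,0,0,0.03,0,0,0],[0,0,0,0.06,0,0,0],[0,0,0,0.06,0,0,0]],
])

```text
time_s: 10.23
tcp_pos: [0.5332, -0.2402, 0.0764]
tcp_rot: [0.811, 0.108, -0.57, 0.075]
contact_force: [3.6, 1.9, 0.3]
opening: 0.0229
```

Contact felt at about 3.8 N along the lane. I'll lower into the notches gently.

```bash
python3 rep.py M
```

```text
lane coords of tube ctr mm [10.   0.3  2. ] F lane [ 3.8  0.9 -1.1] rot err(tool) [0.003 0.003 0.002] t 10.2333 open 0.02288583699497924 tau [ 0.23 -0.46 -0.02]
```

Call:
play_rows([
  [[0,0.04,0,0,0,0,0],[0,0.08,0,0,0,0,0],[0,0.12,0,0,0,0,0],[0,0.12,0,0,0,0,0]],
])

```text
time_s: 10.57
tcp_pos: [0.5335, -0.2402, 0.0752]
tcp_rot: [0.811, 0.108, -0.57, 0.075]
contact_force: [4.6, 1.9, 1.3]
opening: 0.0229
```

```bash
python3 rep.py M
```

```text
lane coords of tube ctr mm [9.9 0.2 0.8] F lane [ 5.1  0.7 -0.5] rot err(tool) [0.003 0.003 0.002] t 10.5667 open 0.022931337574950264 tau [ 0.35 -0.67  0.02]
```

Call:
play_rows([
  [[0,0.04,0,0,0,0,0],[0,0.08,0,0,0,0,0],[0,0.1,0,0,0,0,0],[0,0.1,0,0,0,0,0]],
])

```text
time_s: 10.9
tcp_pos: [0.5338, -0.2403, 0.0745]
tcp_rot: [0.811, 0.107, -0.57, 0.075]
contact_force: [4.3, 2.2, 5.1]
opening: 0.0231
```

```bash
python3 rep.py M
```

```text
lane coords of tube ctr mm [9.9 0.  0.1] F lane [6.1 1.  3.2] rot err(tool) [0.003 0.003 0.002] t 10.9 open 0.023137327647370212 tau [ 0.44 -0.6  -0.05]
```

Call:
play_rows([
  [[35,0,0,0,0,0,0],[45,0,0,0,0,0,0],[45,0,0,0,0,0,0],[45,0,0,0,0,0,0]],
])

```text
time_s: 11.23
tcp_pos: [0.5325, -0.2397, 0.073]
tcp_rot: [0.81, 0.108, -0.571, 0.074]
contact_force: [0.3, 0.4, 1.2]
opening: 0.0412
```

Call:
play_rows([
  [[45,-1,0,0,0,0,0],[45,-3,0,0,0,0,0],[45,-7,0,0,0,0,0],[45,-9,0,0,0,0,0],[45,-9,0,0,0,0,0]],
])

```text
time_s: 11.65
tcp_pos: [0.5052, -0.251, 0.1644]
tcp_rot: [0.812, 0.105, -0.568, 0.078]
contact_force: [-0.1, -0.6, 0.7]
opening: 0.0415
```

Call:
play_rows([
  [[45,0,0,0,0,0,0],[45,0,0,0,0,0,0]],
])

```text
time_s: 11.82
tcp_pos: [0.5034, -0.2475, 0.1576]
tcp_rot: [0.811, 0.108, -0.571, 0.074]
contact_force: [-1.0, 0.9, -0.6]
opening: 0.0412
```

```bash
python3 rep.py M; python3 - <<'E'
from h import *
p,R,s=cur(); np.save("T5.npy",wristT(p,R))
im=env.camera("wrist"); cv2.imwrite("pics/w5.png",cv2.resize(im[:,:,::-1],(800,600),interpolation=cv2.INTER_CUBIC))
print([(np.round(d["centre"],4).tolist(),round(d["p"],2)) for d in env.mark_of("tube_a","wrist")])
delta(p,R,[.4541,.1745,.17],toolR(np.radians(-1.7),0,-1)[0])
E
```

```text
lane coords of tube ctr mm [ 8.9  0.9 88.8] F lane [-0.9  1.1 -0.3] rot err(tool) [0.003 0.005 0.004] t 11.8167 open 0.0411623600687264 tau [-0.03  0.13  0.  ]
[([0.5271, -0.2414, 0.0846], 0.98)]
 cm [  1.05 -42.04  -6.22] rv [ 0.289 -0.341  0.053] dist 42.5 deg 25.8
```

View pics/w5.png

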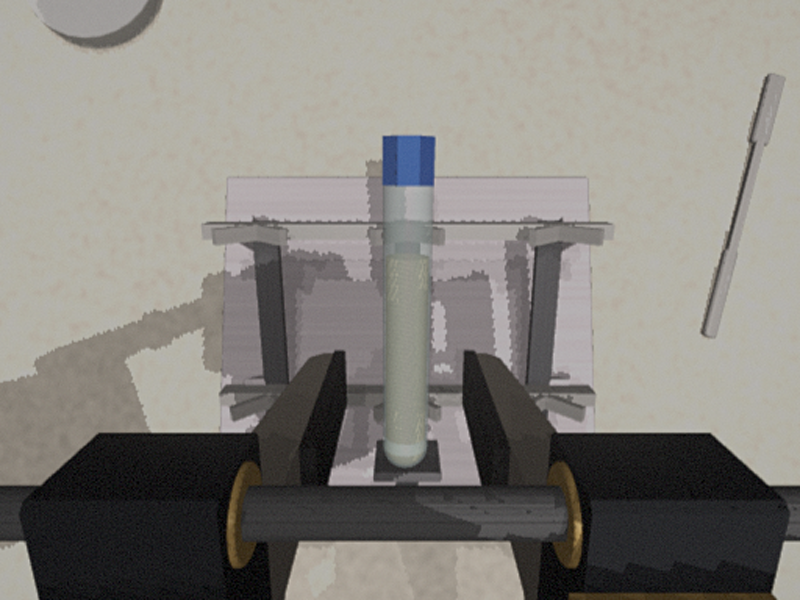

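The first tube lies in the middle lane with its foot at (405,465) on the stop plate. On to T2.

Call:
play_rows([
  [[60,-1,-20,-3,0.289,-0.341,0.053],[60,-1,-20,-3,0.289,-0.341,0.053],[60,-1,-20,-3,0.289,-0.341,0.053],[60,-1,-20,-3,0.289,-0.341,0.053],[60,-1,-20,-3,0.289,-0.341,0.053]],
])

```text
time_s: 12.33
tcp_pos: [0.4802, -0.0773, 0.1744]
tcp_rot: [-0.706, 0.013, 0.708, 0.011]
contact_force: [0.9, 1.4, -1.7]
opening: 0.055
```

Call:
play_rows([
  [[60,0,0,0,0,0,0],[60,0,0,0,0,0,0]],
])

```text
time_s: 12.5
tcp_pos: [0.4804, -0.0758, 0.1739]
tcp_rot: [-0.707, 0.008, 0.707, 0.008]
contact_force: [0.3, -0.5, -0.0]
opening: 0.055
```

```bash
python3 - <<'E'
from h import *
p,R,s=cur(); print(p)
delta(p,R,[.4541,.1745,.17],toolR(np.radians(-1.7),0,-1)[0])
E
```

```text
[ 0.48044472 -0.07583348  0.17393647]
 cm [  0.4  -24.96   3.22] rv [0.006 0.    0.   ] dist 25.2 deg 0.4
```

Call:
play_rows([
  [[60,0.4,-17,2.2,0.006,0,0],[60,0.4,-17,2.2,0.006,0,0],[60,0.4,-17,2.2,0.006,0,0],[60,0.4,-17,2.2,0.006,0,0],[60,0.4,-17,2.2,0.006,0,0]],
])

```text
time_s: 12.92
tcp_pos: [0.462, 0.096, 0.1695]
tcp_rot: [-0.707, 0.01, 0.707, 0.012]
contact_force: [0.3, 0.2, -0.7]
opening: 0.055
```

Call:
play_rows([
  [[60,4,-8,1.0,0,0,0],[60,6,-8,1.0,0,0,0],[60,6,-8,1.0,0,0,0],[60,6,-8,1.0,0,0,0],[60,6,-8,1.0,0,0,0]],
])

```text
time_s: 13.33
tcp_pos: [0.456, 0.1711, 0.1096]
tcp_rot: [-0.707, 0.013, 0.707, 0.012]
contact_force: [0.1, -0.7, -0.3]
opening: 0.0549
```

```bash
python3 - <<'E'
from h import *
p,R,s=cur(); print(p.round(4))
im=env.camera("wrist"); T=wristT(p,R)
# blue cap + tube axis of T2 by segmentation of blue cap
hsv=cv2.cvtColor(im,cv2.COLOR_RGB2HSV); m=cv2.inRange(hsv,(100,120,40),(130,255,255))
n,l,st,c=cv2.connectedComponentsWithStats(m)
for k in range(1,n):
    if st[k,4]>150: print(c[k].round(1),st[k].tolist(),ray("wrist",*c[k],.012,T).round(4))
cv2.imwrite("pics/w6.png",im[:,:,::-1])
print([(np.round(d["centre"],4).tolist(),round(d["p"],2)) for d in env.mark_of("tube_a","wrist")])
delta(p,R,[.4541,.1745,.0025],toolR(np.radians(-1.7),0,-1)[0])
E
```

```text
[0.456  0.1711 0.1096]
[74.6  6.6] [55, 0, 46, 23, 517] [0.6003 0.2992 0.012 ]
[ 7.8 55.5] [0, 39, 22, 32, 472] [0.5694 0.3553 0.012 ]
[251.5 103.4] [237, 89, 31, 30, 851] [0.5283 0.1743 0.012 ]
[([0.4525, 0.1784, 0.0125], 0.79), ([0.5353, 0.359, 0.0119], 0.53)]
 cm [10.71 -0.35  0.19] rv [-0.006  0.001 -0.002] dist 10.7 deg 0.3
```

View pics/w6.png

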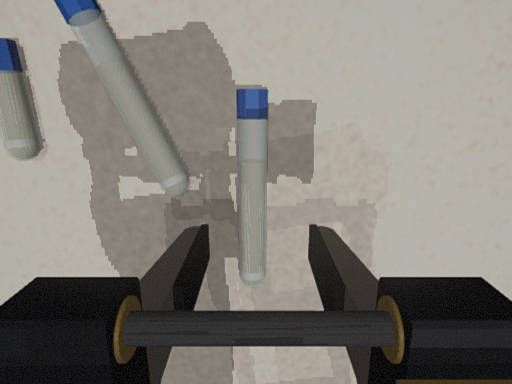

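T2 is upright in the image, with its cap centre at (251,103) and its foot at (252,280). T3's foot at (175,190) is close to the left finger, so I'll narrow the opening before descending.

Call:
play_rows([
  [[40,0,-0.35,0.2,0,0,0],[40,2,-0.35,0.2,0,0,0],[40,5,-0.35,0.2,0,0,0],[40,6.5,-0.35,0.2,0,0,0],[40,6.5,-0.35,0.2,0,0,0]],
])

```text
time_s: 13.85
tcp_pos: [0.4526, 0.1748, 0.0434]
tcp_rot: [-0.706, 0.014, 0.708, 0.012]
contact_force: [0.2, -1.3, -0.1]
opening: 0.0367
```

Call:
play_rows([
  [[40,0,0,0,0,0,0],[40,0,0,0,0,0,0]],
])

```text
time_s: 14.02
tcp_pos: [0.4563, 0.1757, 0.0477]
tcp_rot: [0.709, -0.013, -0.705, -0.013]
contact_force: [0.6, 0.9, 0.1]
opening: 0.0372
```

Call:
play_rows([
  [[40,1.5,0,0,0,0,0],[40,3,0,0,0,0,0],[40,3.9,0,0,0,0,0],[40,3.9,0,0,0,0,0]],
])

```text
time_s: 14.35
tcp_pos: [0.4543, 0.1757, 0.0064]
tcp_rot: [0.707, -0.013, -0.707, -0.012]
contact_force: [-0.4, 0.4, -1.1]
opening: 0.0368
```

Call:
play_rows([
  [[40,0,0,0,0,0,0],[40,0,0,0,0,0,0],[40,0,0,0,0,0,0]],
])

```text
time_s: 14.6
tcp_pos: [0.4558, 0.176, 0.008]
tcp_rot: [0.708, -0.013, -0.706, -0.012]
contact_force: [-0.6, 0.6, 0.9]
opening: 0.0369
```

Another 5 mm down, then close and lift.

Call:
play_rows([
  [[40,0.3,0,0,0,0,0],[40,0.45,0,0,0,0,0],[40,0.45,0,0,0,0,0],[40,0.45,0,0,0,0,0]],
])

```text
time_s: 14.93
tcp_pos: [0.4546, 0.1759, 0.0023]
tcp_rot: [0.707, -0.013, -0.707, -0.012]
contact_force: [-0.8, -1.3, 0.0]
opening: 0.0368
```

Call:
play_rows([
  [[0,0,0,0,0,0,0],[0,0,0,0,0,0,0],[0,0,0,0,0,0,0],[0,0,0,0,0,0,0]],
])

```text
time_s: 15.27
tcp_pos: [0.4548, 0.1759, 0.0024]
tcp_rot: [0.708, -0.013, -0.706, -0.012]
contact_force: [-0.2, -0.6, 0.5]
opening: 0.023
```

Call:
play_rows([
  [[0,-0.2,0,0,0,0,0],[0,-2,0,0,0,0,0],[0,-6,0,0,0,0,0],[0,-9,0,0,0,0,0],[0,-11,0,0,0,0,0]],
])

```text
time_s: 15.68
tcp_pos: [0.456, 0.1762, 0.1157]
tcp_rot: [0.709, -0.013, -0.705, -0.012]
contact_force: [0.9, 0.1, -0.6]
opening: 0.0231
```

Call:
play_rows([
  [[0,-1,0,0,0,0,0],[0,-1,0,0,0,0,0],[0,-1,0,0,0,0,0],[0,-1,0,0,0,0,0]],
])

```text
time_s: 16.02
tcp_pos: [0.4532, 0.1758, 0.1204]
tcp_rot: [-0.706, 0.013, 0.708, 0.012]
contact_force: [0.7, 0.9, -0.9]
opening: 0.0234
```

```bash
python3 - <<'E'
from h import *
p,R,s=cur(); q=np.load("rack.npy"); print(p.round(4),s["opening"])
Rl,Lx,Ly,Lz=toolR(q[2],np.radians(20),-1); O=np.array([q[0],q[1],.08])+Ly*.078
tgt=O+Lx*.022+Lz*.07-Lz*.0095
delta(p,R,tgt,Rl,"full")
mid=p+(tgt-p)*.5; delta(p,R,mid,Rl,"first half, full turn"); delta(mid,Rl,tgt,Rl,"second half")
E
```

```text
[0.4532 0.1758 0.1204] 0.023391506547687846
full cm [-2.36 34.2  -6.07] rv [-0.291  0.349 -0.052] dist 34.8 deg 26.2
first half, full turn cm [-1.18 17.1  -3.03] rv [-0.291  0.349 -0.052] dist 17.4 deg 26.2
second half cm [-1.83 17.25  1.52] rv [0. 0. 0.] dist 17.4 deg 0.0
```

Call:
play_rows([
  [[0,-2.2,17.1,-3,-0.291,0.349,-0.052],[0,-2.2,17.1,-3,-0.291,0.349,-0.052],[0,-2.2,17.1,-3,-0.291,0.349,-0.052],[0,-2.2,17.1,-3,-0.291,0.349,-0.052],[0,-2.2,17.1,-3,-0.291,0.349,-0.052]],
])

```text
time_s: 16.43
tcp_pos: [0.4759, 0.0078, 0.1414]
tcp_rot: [0.812, 0.107, -0.569, 0.074]
contact_force: [1.0, -0.2, -1.4]
opening: 0.0232
```

Call:
play_rows([
  [[0,-1.3,17.2,1.5,0,0,0],[0,-1.3,17.2,1.5,0,0,0],[0,-1.3,17.2,1.5,0,0,0],[0,-1.3,17.2,1.5,0,0,0],[0,-1.3,17.2,1.5,0,0,0]],
])

```text
time_s: 16.85
tcp_pos: [0.5038, -0.1697, 0.1501]
tcp_rot: [0.813, 0.102, -0.569, 0.072]
contact_force: [0.7, -0.5, -1.2]
opening: 0.023
```

Call:
play_rows([
  [[0,0,0,0,0,0,0],[0,0,0,0,0,0,0],[0,0,0,0,0,0,0],[0,0,0,0,0,0,0],[0,0,0,0,0,0,0]],
])

```text
time_s: 17.27
tcp_pos: [0.5037, -0.1621, 0.1507]
tcp_rot: [0.812, 0.106, -0.569, 0.074]
contact_force: [-0.3, -0.8, -1.3]
opening: 0.023
```

```bash
python3 rep.py L
```

```text
lane coords of tube ctr mm [27.4  5.4 74.8] F lane [-0.9 -0.7 -1.1] rot err(tool) [-0.001 -0.     0.001] t 17.2667 open 0.022953778562837777 tau [-0.05  0.17 -0.01]
```

Call:
play_rows([
  [[0,1.5,0.3,0.3,0,0,0],[0,3.5,0.5,0.5,0,0,0],[0,5,0.5,0.6,0,0,0],[0,6,0.5,0.6,0,0,0],[0,6,0.5,0.6,0,0,0]],
])

```text
time_s: 17.68
tcp_pos: [0.5186, -0.1628, 0.0905]
tcp_rot: [0.812, 0.107, -0.57, 0.072]
contact_force: [-0.0, 0.8, -1.6]
opening: 0.0232
```

Call:
play_rows([
  [[0,0,0,0,0,0,0],[0,0,0,0,0,0,0],[0,0,0,0,0,0,0],[0,0,0,0,0,0,0]],
])

```text
time_s: 18.02
tcp_pos: [0.5201, -0.1653, 0.0938]
tcp_rot: [0.813, 0.105, -0.568, 0.074]
contact_force: [-0.0, -0.3, -0.7]
opening: 0.0233
```

```bash
python3 rep.py L; python3 - <<'E'
from h import *
p,R,s=cur(); np.save("T7.npy",wristT(p,R))
im=env.camera("wrist")[90:384,120:420]; cv2.imwrite("pics/w7.png",cv2.resize(im[:,:,::-1],None,fx=2,fy=2,interpolation=cv2.INTER_CUBIC))
E
```

```text
lane coords of tube ctr mm [22.  -1.9 16.1] F lane [-0.3 -0.3 -0.6] rot err(tool) [-0.002 -0.002 -0.002] t 18.0167 open 0.023268374508790147 tau [-0.05  0.15 -0.02]
```

View pics/w7.png

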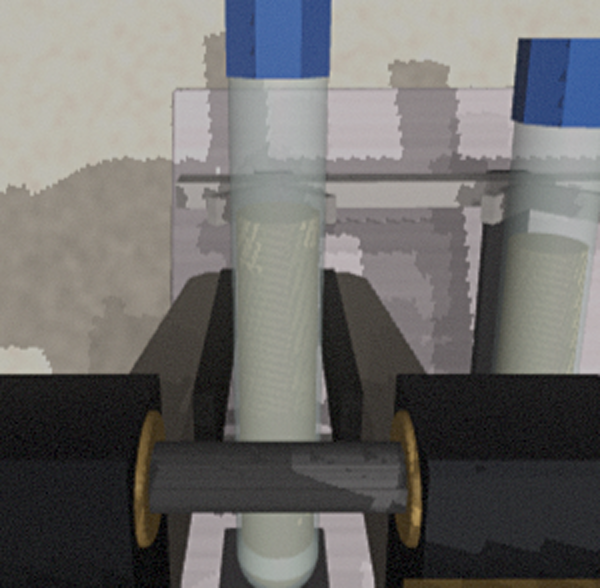

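The offset looks the same as in the middle lane: vee tips at columns 208 and 336, tube at 279, so about 2 mm right. I'll correct it and descend.

Call:
play_rows([
  [[0,0.3,-0.2,0,0,0,0],[0,0.7,-0.2,0,0,0,0],[0,1.1,-0.2,0,0,0,0],[0,1.1,-0.2,0,0,0,0],[0,1.1,-0.2,0,0,0,0]],
])

```text
time_s: 18.48
tcp_pos: [0.5225, -0.1616, 0.0818]
tcp_rot: [0.812, 0.105, -0.569, 0.073]
contact_force: [0.4, 0.0, -0.9]
opening: 0.0232
```

Call:
play_rows([
  [[0,0,0,0,0,0,0],[0,0,0,0,0,0,0]],
])

```text
time_s: 18.65
tcp_pos: [0.5228, -0.162, 0.0824]
tcp_rot: [0.813, 0.105, -0.569, 0.073]
contact_force: [-0.7, 0.0, -1.0]
opening: 0.023
```

```bash
python3 rep.py L
```

```text
lane coords of tube ctr mm [21.4  0.6  4.3] F lane [-1.   0.2 -0.7] rot err(tool) [-0.002 -0.001 -0.001] t 18.65 open 0.02299425530410182 tau [-0.05  0.23 -0.01]
```

Call:
play_rows([
  [[0,0.25,0,0,0,0,0],[0,0.25,0,0.3,0,0,0],[0,0.25,0,0.5,0,0,0],[0,0.25,0,0.7,0,0,0],[0,0.25,0,0.7,0,0,0]],
])

```text
time_s: 19.07
tcp_pos: [0.5167, -0.1634, 0.0773]
tcp_rot: [0.813, 0.105, -0.569, 0.073]
contact_force: [-0.8, 0.0, -1.2]
opening: 0.0235
```

Call:
play_rows([
  [[0,0,0,0,0,0,0],[0,0,0,0.05,0,0,0],[0,0,0,0.1,0,0,0],[0,0,0,0.1,0,0,0]],
])

```text
time_s: 19.4
tcp_pos: [0.5163, -0.1637, 0.0773]
tcp_rot: [0.813, 0.105, -0.569, 0.073]
contact_force: [-0.5, 0.5, -0.3]
opening: 0.0227
```

```bash
python3 rep.py L
```

```text
lane coords of tube ctr mm [13.3  0.6  1.7] F lane [-0.5  0.6 -0.1] rot err(tool) [-0.002 -0.001 -0.   ] t 19.4 open 0.022721928490152497 tau [-0.05  0.17  0.03]
```

Call:
play_rows([
  [[0,0,0,0.04,0,0,0],[0,0,0,0.08,0,0,0],[0,0,0,0.1,0,0,0],[0,0,0,0.1,0,0,0]],
])

```text
time_s: 19.73
tcp_pos: [0.5153, -0.1638, 0.0769]
tcp_rot: [0.813, 0.105, -0.569, 0.073]
contact_force: [0.7, 1.3, -0.2]
opening: 0.0231
```

Call:
play_rows([
  [[0,0,0,0.03,0,0,0],[0,0,0,0.06,0,0,0],[0,0,0,0.06,0,0,0]],
])

```text
time_s: 19.98
tcp_pos: [0.5148, -0.164, 0.0766]
tcp_rot: [0.813, 0.105, -0.569, 0.073]
contact_force: [0.9, -0.5, -0.3]
opening: 0.0231
```

Call:
play_rows([
  [[0,0,0,0.03,0,0,0],[0,0,0,0.06,0,0,0],[0,0,0,0.06,0,0,0]],
])

```text
time_s: 20.23
tcp_pos: [0.5142, -0.1641, 0.0765]
tcp_rot: [0.813, 0.105, -0.569, 0.073]
contact_force: [-0.3, -0.5, -1.0]
opening: 0.0228
```

Call:
play_rows([
  [[0,0,0,0.03,0,0,0],[0,0,0,0.06,0,0,0],[0,0,0,0.06,0,0,0]],
])

```text
time_s: 20.48
tcp_pos: [0.5137, -0.1643, 0.0763]
tcp_rot: [0.813, 0.105, -0.569, 0.073]
contact_force: [-0.8, 0.5, -0.5]
opening: 0.0235
```

Call:
play_rows([
  [[0,0,0,0.03,0,0,0],[0,0,0,0.06,0,0,0],[0,0,0,0.06,0,0,0]],
])

```text
time_s: 20.73
tcp_pos: [0.5132, -0.1644, 0.0761]
tcp_rot: [0.813, 0.105, -0.569, 0.073]
contact_force: [-1.0, -0.2, -0.7]
opening: 0.0233
```

```bash
python3 rep.py L
```

```text
lane coords of tube ctr mm [9.9 0.7 1.7] F lane [-1.2  0.  -0.3] rot err(tool) [-0.002 -0.001 -0.   ] t 20.7333 open 0.023329783928593285 tau [-0.06  0.16  0.  ]
```

Not yet; I'll keep creeping.

Call:
play_rows([
  [[0,0,0,0.03,0,0,0],[0,0,0,0.06,0,0,0],[0,0,0,0.06,0,0,0]],
])

```text
time_s: 20.98
tcp_pos: [0.5126, -0.1646, 0.0759]
tcp_rot: [0.813, 0.105, -0.569, 0.073]
contact_force: [-0.4, 0.0, -1.2]
opening: 0.0236
```

Call:
play_rows([
  [[0,0,0,0.03,0,0,0],[0,0,0,0.06,0,0,0],[0,0,0,0.06,0,0,0]],
])

```text
time_s: 21.23
tcp_pos: [0.5121, -0.1647, 0.0756]
tcp_rot: [0.813, 0.105, -0.569, 0.073]
contact_force: [-0.1, 0.3, -1.1]
opening: 0.023
```

Call:
play_rows([
  [[0,0,0,0.03,0,0,0],[0,0,0,0.06,0,0,0],[0,0,0,0.06,0,0,0]],
])

```text
time_s: 21.48
tcp_pos: [0.5115, -0.1648, 0.0754]
tcp_rot: [0.813, 0.105, -0.569, 0.073]
contact_force: [-0.1, 0.1, -1.0]
opening: 0.0229
```

Call:
play_rows([
  [[0,0,0,0.03,0,0,0],[0,0,0,0.06,0,0,0],[0,0,0,0.06,0,0,0]],
])

```text
time_s: 21.73
tcp_pos: [0.511, -0.165, 0.0752]
tcp_rot: [0.813, 0.105, -0.569, 0.073]
contact_force: [-0.1, 0.6, -0.8]
opening: 0.0228
```

Call:
play_rows([
  [[0,0,0,0.03,0,0,0],[0,0,0,0.06,0,0,0],[0,0,0,0.06,0,0,0]],
])

```text
time_s: 21.98
tcp_pos: [0.5104, -0.1652, 0.075]
tcp_rot: [0.813, 0.105, -0.569, 0.073]
contact_force: [0.4, -0.8, 0.0]
opening: 0.023
```

Call:
play_rows([
  [[0,0,0,0.03,0,0,0],[0,0,0,0.06,0,0,0],[0,0,0,0.06,0,0,0]],
])

```text
time_s: 22.23
tcp_pos: [0.51, -0.1653, 0.0749]
tcp_rot: [0.813, 0.105, -0.568, 0.073]
contact_force: [1.3, -0.1, -0.7]
opening: 0.0237
```

```bash
python3 rep.py L
```

```text
lane coords of tube ctr mm [6.5 0.7 1.8] F lane [ 0.9 -0.4 -1.1] rot err(tool) [-0.002 -0.001 -0.   ] t 22.2333 open 0.02368821076133379 tau [ 0.03  0.07 -0.04]
```

Call:
play_rows([
  [[0,0,0,0.03,0,0,0],[0,0,0,0.05,0,0,0],[0,0,0,0.05,0,0,0]],
])

```text
time_s: 22.48
tcp_pos: [0.5099, -0.1655, 0.0751]
tcp_rot: [0.813, 0.105, -0.568, 0.073]
contact_force: [2.0, 1.1, 0.3]
opening: 0.0232
```

```bash
python3 rep.py L
```

```text
lane coords of tube ctr mm [6.4 0.5 1.9] F lane [ 2.2  0.5 -0.4] rot err(tool) [-0.002 -0.002 -0.001] t 22.4833 open 0.023230234697368842 tau [ 0.22 -0.26 -0.08]
```

Contact: the torque swings and the advance stalls at 6.4 mm. I'll lower into the notches while lightly pressing.

Call:
play_rows([
  [[0,0.04,0,0.02,0,0,0],[0,0.08,0,0.02,0,0,0],[0,0.12,0,0.02,0,0,0],[0,0.16,0,0.02,0,0,0],[0,0.16,0,0.02,0,0,0]],
])

```text
time_s: 22.9
tcp_pos: [0.5103, -0.1655, 0.0735]
tcp_rot: [0.813, 0.105, -0.568, 0.073]
contact_force: [4.9, 1.5, 2.2]
opening: 0.0228
```

```bash
python3 rep.py L
```

```text
lane coords of tube ctr mm [6.2 0.4 0.4] F lane [5.5 0.3 0.3] rot err(tool) [-0.002 -0.002 -0.001] t 22.9 open 0.02283839161149784 tau [ 0.28 -0.51  0.01]
```

Call:
play_rows([
  [[0,0.03,0,0,0,0,0],[0,0.06,0,0,0,0,0],[0,0.06,0,0,0,0,0]],
])

```text
time_s: 23.15
tcp_pos: [0.5105, -0.1657, 0.0732]
tcp_rot: [0.813, 0.105, -0.568, 0.073]
contact_force: [2.9, 1.0, 5.5]
opening: 0.0232
```

```bash
python3 rep.py L
```

```text
lane coords of tube ctr mm [ 6.2  0.2 -0. ] F lane [4.8 0.2 4.1] rot err(tool) [-0.002 -0.002 -0.001] t 23.15 open 0.023157448876106653 tau [ 0.32 -0.44 -0.06]
```

Call:
play_rows([
  [[35,0,0,0,0,0,0],[45,0,0,0,0,0,0],[45,0,0,0,0,0,0],[45,0,0,0,0,0,0]],
])

```text
time_s: 23.48
tcp_pos: [0.5092, -0.165, 0.0718]
tcp_rot: [0.812, 0.105, -0.569, 0.073]
contact_force: [0.0, 0.1, -0.2]
opening: 0.0415
```

Call:
play_rows([
  [[45,-1,0,0,0,0,0],[45,-3,0,0,0,0,0],[45,-7,0,0,0,0,0],[45,-10,0,0,0,0,0],[45,-13,0,0,0,0,0]],
])

```text
time_s: 23.9
tcp_pos: [0.466, -0.1767, 0.1966]
tcp_rot: [0.813, 0.105, -0.569, 0.074]
contact_force: [0.6, -1.4, -0.9]
opening: 0.0414
```

Call:
play_rows([
  [[45,0,0,0,0,0,0],[45,0,0,0,0,0,0],[45,0,0,0,0,0,0]],
])

```text
time_s: 24.15
tcp_pos: [0.4665, -0.1764, 0.1942]
tcp_rot: [0.812, 0.105, -0.569, 0.073]
contact_force: [-0.5, 0.2, 0.2]
opening: 0.0413
```

```bash
python3 rep.py L; python3 - <<'E'
from h import *
p,R,s=cur(); np.save("T8.npy",wristT(p,R))
im=env.camera("wrist")[60:330,60:470]; cv2.imwrite("pics/w8.png",cv2.resize(im[:,:,::-1],None,fx=1.95,fy=1.95,interpolation=cv2.INTER_CUBIC))
E
```

```text
lane coords of tube ctr mm [  5.1   1.1 129.2] F lane [-0.4  0.3  0.3] rot err(tool) [-0.003 -0.     0.   ] t 24.15 open 0.04129683748855472 tau [0.02 0.17 0.02]
```

View pics/w8.png

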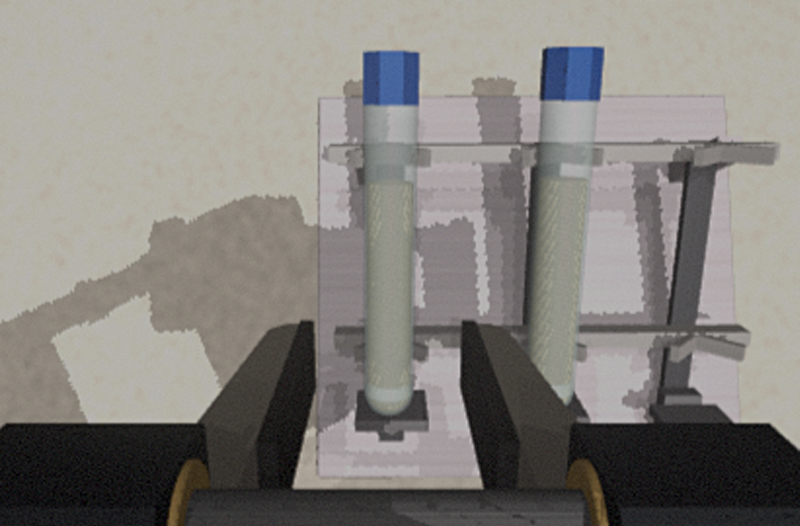

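```bash
python3 - <<'E'
from h import *
q=np.load("rack.npy"); i=env.camera_info("wrist"); Rl,Lx,Ly,Lz=toolR(q[2],np.radians(20),-1)
def proj(T,P):
    c=np.linalg.inv(T)@np.r_[P,1]; return np.array([i["cx"]+i["fx"]*c[0]/-c[2],i["cy"]-i["fy"]*c[1]/-c[2]])
th=np.linspace(0,np.pi,60)
for f,k,off,xs,fn in(("T5.npy","M",0,-.0751,lambda p:p/.64),("T8.npy","L",.078,-.0788,lambda p:(p-60)*1.95)):
    T=np.load(f);O=np.array([q[0],q[1],.08])+Ly*off
    print(k,"plate top edge",[fn(proj(T,O+Lx*xs+Ly*y+Lz*.011)).round(0).tolist() for y in(.018,-.018)],"plate bottom row",fn(proj(T,O+Lx*xs-Lz*.023)).round(0),
      "foot lowest row",max(fn(proj(T,O+Lx*(xs+.012-.012*np.cos(a))+Lz*.012*np.sin(a)))[1] for a in th).round(0),"cap top",fn(proj(T,O+Lx*(xs+.17)+Lz*.012)).round(0))
env.camera("top")
for n in("tube_a","short_tube","dish","flask","beaker"): print(n,[(np.round(d["centre"],3).tolist(),round(d["p"],2)) for d in env.mark_of(n,"top")][:4])
E
```

```text
M plate top edge [[373.0, 469.0], [441.0, 470.0]] plate bottom row [407. 436.] foot lowest row 462.0 cap top [408. 129.]
L plate top edge [[354.0, 421.0], [429.0, 421.0]] plate bottom row [391. 388.] foot lowest row 413.0 cap top [391.  49.]
tube_a [([0.531, -0.242, 0.082], 0.87), ([0.505, -0.169, 0.078], 0.7), ([0.534, 0.269, 0.012], 0.6)]
short_tube [([0.536, 0.363, 0.012], 0.7), ([0.525, -0.244, 0.082], 0.58)]
dish []
flask [([0.726, 0.169, 0.0], 0.67)]
beaker [([0.715, 0.329, -0.0], 0.86), ([0.78, -0.105, 0.001], 0.18)]
```

Predicted and observed foot and plate rows agree within a few pixels in both lanes, and tube 3 is where it was. Handing in.

```bash
python3 -c "
from station import env
print(env.job_done(), env.state()['time_s'])"
```

```text
the job is handed in; nothing more can be done
the job is handed in; nothing more can be done
```

I laid two of the long tubes in the rack, cap end uphill, one in the middle lane and one in the left lane, and handed the job in after about 24 s of robot time. I regrasped the first tube once, because the first grip was too near the finger tips.

- **Feeling for the stops:** I crept each tube down-lane about 2 mm above the notches until it touched its stop. Then I lowered it until the notches carried it and let go. The force along the lane peaked at about 6 N in the middle lane and 5.5 N in the left, against the 14 N at which a stop slips.
- **Seating:** Each tube's axis read within 0.2 mm of the lane axis, across and in height, when the notches took it. After release, each picture showed the foot against the stop plate.
- **Picture check:** For the left tube, the predicted foot, cap and plate rows matched the picture within about 2 px. The middle tube's foot and cap sat 4 to 7 px (roughly 2 to 3 mm) further down-lane than predicted. Its plate edge matched, so this looks like grasp-offset error rather than a gap.
- **The rest of the bench:** The third long tube, the short tube, the flask and the beaker read consistent with where they were at the start. The network missed the dish in the last top picture, and I did not re-measure the reagent bottle, tip box or spatula. I never drove the arm or tubes close to any of those four.

The middle lane's stop was hidden by a finger in the last wrist picture, so its final check is the picture taken right after that tube was placed.

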